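# Shut off the grinder's air valve under its sliding cover

### The arm

A 6-joint arm with a two-finger parallel gripper is mounted at the origin on a cart in front of the work surface, level with it; the furniture and walls round the work are solid. World frame = base frame: x ahead of the robot, y to its left, z up, the work surface at z = 0. Lengths are in m, angles in degrees, forces in N, time in s.
With the tool pointing down it reaches from about 0.375 to 0.9 m from the base axis. Payload 3.1 kg.
Tool frame: the origin (TCP) lies at the very end of the fingers, on their centre line; the grasp point (between the pads) lies 19 mm behind it; x points along the fingers, z is the direction in which the jaws open and shut, and the axes are right-handed (so a half turn about x gives the same grasp; the last joint's range is limited). The gripper opens to 87 mm and grips with 3 to 60 N. Pads are 19 mm wide; open, the fingers measure 117 mm over their backs; the gripper's body (75 mm by 190 mm) begins 51 mm behind the grasp point.
Start: joints at [60.075, 30.224, 82.088, -0, 67.689, -10.227], TCP at [0.211, 0.588, 0.196] pointing down, gripper open.
Joint ranges: [-176.69, 176.69], [-43.24, 126.21], [12.49, 139.97], [-82, 262], [0, 151.66], [-163.58, 163.58]. Speed limits (degrees/s): [159.86, 159.86, 180, 180, 180, 180].

### API

Orientations are given as a 3x3 rotation matrix whose columns are the frame's x, y, z axes.
In Python, from rig import bot gives the robot as it stands.
- The arm moves only by the tool send_rows, never from a script. Its arguments are lists of equal length, an entry for each row: "fingers": the opening, from 0 (shut) to 1 (fully open); "dp": the shift along the world's x, y, z in mm, a list of three; "turn": the turn, a rotation vector about the world's x, y, z in rad, a list of three. In form: {"fingers": [fingers, ...], "dp": [[tx, ty, tz], ...], "turn": [[rx, ry, rz], ...]}. A call has 1 to 10 rows; each row is the pose to reach, as a shift and turn from the pose measured when the call began; what a row does not reach only later rows make up. A row lasts 1/12 s, in which the tool goes at most 41.7 mm and 7.16 degrees, less where a joint would pass 70% of its speed; a pose out of reach is approached as far as the arm can. A call with a gripper value outside its range is refused whole. The fingers move at their own pace and stop on an object; the grip force is fixed at half the most. Time passes only in rows, so rows that repeat a pose let the fingers close. It gives the time, the measured TCP pose, the force and the opening at its end, in the units of the state.
- bot.read_state(): the state, without advancing time (a new reading comes with each control period).
- bot.capture(name): name is "scene" or "top" or "wrist"; returns a dict with "img" (480x640x3 uint8, blue, green, red), "z_map" (480x640 float32, m along the optical axis (not along the pixel's ray), 0 where there is no reading), "mtx" (3x3 intrinsics, pixels), "origin" and "orientation" of the camera in the world; the wrist camera has in their place "hand_eye" (4x4, takes a point from camera to tool coordinates, whose origin is the TCP and whose axes are the tool frame's). Camera axes: x right, y up, looking along -z (the intrinsics and any distortion apply to the point x, -y, -z); pixel columns grow to the right and rows downward; lengths in m; the calibration is good to about 2 mm. The wrist camera is an equidistant fisheye: a pixel r from the principal point sees the ray r / f radians off the axis. A picture is of the moment at which its call begins: read the wrist's pose just before it.
- bot.hand_in(): hands the job in, once; it reports no verdict.
The state is a dict: "time_s": time; "joint_positions": joint angles; "qvel": joint speeds; "tau": joint torques, N m; "position": TCP position; "tcp_rot": TCP orientation; "force": force on the tool from outside, world axes, zero at the start; "moment": the same for the moment, N m; "opening": opening from 0.0 (shut) to 1.0 (fully open).
Only numpy, scipy, OpenCV 4.12 (cv2) and the standard library are available. Lean on these libraries where they do the work, as an engineer would, in place of code of your own. Each camera call takes 0.05 s, during which the arm holds its last target.

### The job

The air grinder's outlet must be dead before the grinder is coupled up: slide the cover of the air box all the way to the left, until it meets its stop, and leave it open. Then push the red valve handle fully shut, a quarter turn clockwise seen from above, leaving the blue one open. Slide the cover along its guides rather than lifting it, and leave the tools and supplies on the bench where they are.

Things in the scene. Friction and masses are not known exactly. Their poses are not given: they have to be found in the camera images.
- air_box: grey sheet-steel air box screwed to the bench, 190 (x) x 530 (y) x 75 mm high. Origin: centre of its underside; x points away from the robot, y along its length to the robot's left. Its left half has a fixed lid flush with the top; its right half is open under the cover. Guides 4 mm wide on the four top edges stand up to z = 83 mm. Couplers and a gauge protrude up to 43 mm from the front face.
- hole (a point): middle of the box's open right half, at top level (z = 75 mm). Clear hole: 81 mm to either side along the box's x, 129 mm along its y. Inside, pipes and valve bodies reach up to z = 46 mm; within 14 mm of a valve axis the stem and its parts reach up to the handle.
- cover: loose bare-metal sheet cover, 178 (x) x 262 (y) x 4 mm, about 0.45 kg, origin at the centre of its underside, axes as the box's. It rests on the box's top with 2 mm play between front and rear guides, and slides along y with 1 to 7 N. Its origin starts at y = -128 to -100 mm in the box's frame; at the left stop it is at +130 mm and the right half is wholly uncovered.
- cover_pull (a point): middle of the top edge of the cover's black pull, an upright rib 100 (x) x 5 (y) x 24 mm tall on the middle of the cover, 28 mm above the cover's underside; on its left side it has a low foot 22 mm wide. Push against its right face to slide the cover left.
- red_lever (a joint): angle of the red-sleeved valve handle, rad: 0 fully open (along its pipe, pointing to the robot, the box's -x), 1.571 fully shut (pointing left, the box's +y), a stop at each end. Starts at 0 to 0.1, stays where it is left; friction 0.25 N m. The two valves differ only in colour and stand in either order.
- red_pivot (a point): on the turning axis (upright) of the red valve, at the mid height of its handle (61.5 mm above the bench). It lies at x = 30 mm and y = -86 or -196 mm in the box's frame.
- red_handle_end (a point): outer end of the red handle, at its mid height, 74 mm from the axis. The handle's sleeve covers 22 to 74 mm from the axis, is 16 mm wide and 11 mm tall (z = 56 to 67 mm above the bench).
- blue_lever (a joint): angle of the blue-sleeved valve handle, measured alike; it must stay open (near 0)
- blue_pivot (a point): the same point of the blue valve, 110 mm to the left or right of the red one
- blue_handle_end (a point): outer end of the blue handle, same sizes as the red
- air_grinder: white pneumatic angle grinder with a disc, 250x135x110 mm, at the right (heavy, does not shift); origin at the centre of its underside
- disc_1: grinding disc with a yellow centre, 115 mm across, 6 mm thick; loose, right of the box; origin at the centre of its underside
- spanner_3: combination spanner, 46x270x8 mm; loose, right, near the bench's front edge; origin at the centre of its underside
- tin_1: low round lidded tin, 68 mm across, 42 mm tall; loose, behind the box; origin at the centre of its underside
- try_square: try square, 90x125x16 mm; loose, left of the box; origin at the centre of its underside

How it is judged:
By the outcome, as a careful person would: the job done as asked, in the order asked, and still so for the second after the job is handed in, with the robot touching nothing.
It also fails if it takes over 48 s, if anything falls off the work surface, if the arm or the gripper's body presses on something with over 40 N, if the wrist force passes 120 N, or if a joint passes its speed limit or range.

## Working session

There is one attempt and no reset: what is moved stays moved. The work goes in short steps, Python scripts to look and compute and a tool call to move; the robot and the scene stay as the last step left them, time stands still between calls to the robot, and variables do not carry over. Pictures are saved under pics/ and viewed, and the job is handed in when it is done.

Besides the shell and the picture viewer there is one more tool, called after ">>>" by a JSON object that holds its "op" and its "data". send_rows: Moves the arm, as the interface text tells. Its arguments: {"type":"object","properties":{"fingers":{"type":"array","items":{"type":"number"}},"dp":{"type":"array","items":{"type":"array","items":{"type":"number"}}},"turn":{"type":"array","items":{"type":"array","items":{"type":"number"}}}},"required":["fingers","dp","turn"]}

```bash
mkdir -p pics; ls
python3 - <<'E'
from rig import bot
import cv2,numpy as np,pickle
s=bot.read_state();print(s)
for n in("scene","top"):
    c=bot.capture(n);cv2.imwrite(f"pics/{n}0.png",c["img"]);pickle.dump(c,open(f"{n}0.pkl","wb"))
    print(n,c["mtx"],c["origin"],c["orientation"])
E
```

```text
pics
{'time_s': 0.0, 'joint_positions': array([ 6.00729694e+01,  3.02778277e+01,  8.21551661e+01, -9.02672905e-04,
        6.76894070e+01, -1.02262682e+01]), 'qvel': array([-0.03722731, -0.02052078,  0.05764946,  0.02825647, -0.06010465,
       -0.02291519]), 'tau': array([-1.41882123e-03, -4.40051830e+01, -1.76586503e+01,  6.31136843e-02,
        5.82150940e-02, -1.58931866e-04]), 'position': array([0.21026463, 0.58774381, 0.19549068]), 'tcp_rot': array([[-1.05315830e-03, -9.41467888e-01,  3.37101032e-01],
       [-1.85871548e-03,  3.37102480e-01,  9.41466124e-01],
       [-9.99997718e-01,  3.64937959e-04, -2.10494322e-03]]), 'force': array([-0.34326506, -0.2344779 , -0.29029333]), 'moment': array([0.05077178, 0.02210196, 0.01920888]), 'opening': 0.9985385034982105}
scene [[521.34239055   0.         334.12217492]
 [  0.         521.34239055 246.28209442]
 [  0.           0.           1.        ]] [-0.29601022 -1.01419431  0.86054128] [[ 0.77950402  0.29521446 -0.55246892]
 [-0.62586445  0.40342834 -0.66748728]
 [ 0.02582972  0.86607967  0.49923825]]
top [[516.29404701   0.         315.494256  ]
 [  0.         516.29404701 240.19485774]
 [  0.           0.           1.        ]] [0.04252459 0.2672789  1.64463357] [[-0.45449359  0.83190037 -0.31839809]
 [-0.89074734 -0.42359084  0.16474214]
 [ 0.00217853  0.3584865   0.93353237]]
```

View pics/scene0.png

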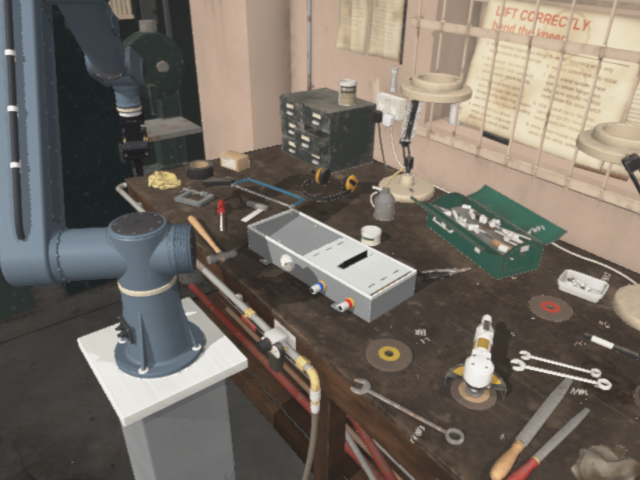

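View pics/top0.png

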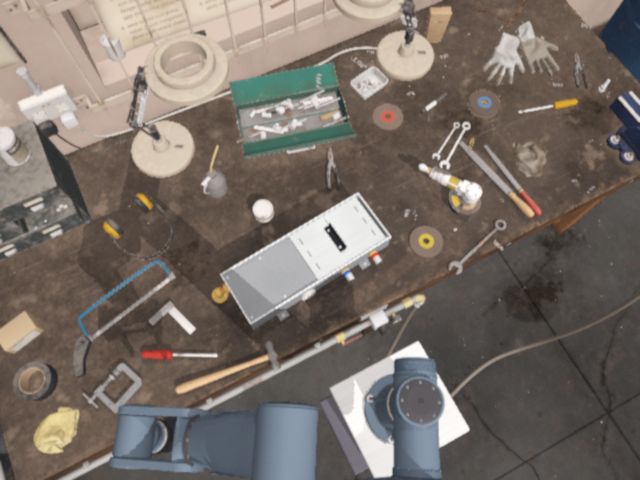

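The top view shows the box with its corners near (222,275), (370,195), (390,238) and (253,324), and the black pull near (335,236). Next I measure it from the depth map.

```bash
cat > h.py <<'E'
import numpy as np,cv2,pickle
def world(c):
    K=c["mtx"];h,w=c["z_map"].shape
    u,v=np.meshgrid(np.arange(w),np.arange(h));d=c["z_map"]
    p=np.stack([(u-K[0,2])/K[0,0]*d,-(v-K[1,2])/K[1,1]*d,-d],-1)
    P=p@np.array(c["orientation"]).T+c["origin"];P[d==0]=np.nan
    return P
def ray(c,u,v,z):
    K=c["mtx"];d=np.array([(u-K[0,2])/K[0,0],-(v-K[1,2])/K[1,1],-1.])
    d=c["orientation"]@d;o=np.array(c["origin"]);return o+d*(z-o[2])/d[2]
E
python3 - <<'E'
from h import *
for n in("top","scene"):
    c=pickle.load(open(n+"0.pkl","rb"));P=world(c);img=c["img"]
    m=((P[...,2]>.065)&(P[...,2]<.095)&(P[...,0]>.25)&(P[...,0]<.95)&(abs(P[...,1])<.6)).astype(np.uint8)
    nl,l,st,ce=cv2.connectedComponentsWithStats(m)
    k=1+np.argmax(st[1:,4]);mm=l==k
    q=P[mm];print(n,st[k],np.median(q[:,2]))
    r=cv2.minAreaRect((q[:,:2]*1000).astype(np.float32));print(r);print(cv2.boxPoints(r))
    # image-contour ray based
    cn=max(cv2.findContours(mm.astype(np.uint8),0,1)[0],key=cv2.contourArea)
    w=np.array([ray(c,u,v,.083)[:2]*1000 for u,v in cn[:,0]],np.float32)
    r=cv2.minAreaRect(w);print("ray",r)
    # pull: dark pixels
    b=(img.max(2)<50)&cv2.erode(cv2.morphologyEx(mm.astype(np.uint8),cv2.MORPH_CLOSE,np.ones((25,25))),np.ones((9,9))).astype(bool)
    print("dark",b.sum()); w=P[b];print(np.nanpercentile(w,[5,50,95],axis=0))
    hi=(P[...,2]>.095)&(P[...,2]<.12)&(P[...,0]>.3)&(P[...,0]<.8)&(abs(P[...,1])<.35)
    vv,uu=np.where(hi);print(hi.sum(),uu.mean() if len(uu) else 0,vv.mean() if len(vv) else 0);print(np.nanmean(P[hi],0))
    x0,y0,ww,hh=st[k][:4]
    s=img[y0-20:y0+hh+20,x0-20:x0+ww+20];print(x0-20,y0-20);cv2.imwrite(f"pics/{n}crop.png",cv2.resize(s,None,fx=3.5,fy=3.5,interpolation=2))
E
```

```text
top [ 220  193  171  133 9197] 0.07535740719647666
((537.1632080078125, 38.85124206542969), (207.0502471923828, 532.2770385742188), 5.7891316413879395)
[[ 407.32132  293.19012]
 [ 461.0108  -236.37227]
 [ 667.0051  -215.48764]
 [ 613.3156   314.07477]]
ray ((534.4242553710938, 40.16136169433594), (206.44602966308594, 529.0319213867188), 5.858005046844482)
dark 79
[[ 0.51806212 -0.0784967   0.07450417]
 [ 0.55775329 -0.07241048  0.08154485]
 [ 0.59051056 -0.06554165  0.09681756]]
54 337.5925925925926 235.1851851851852
[ 0.55218386 -0.07620811  0.1012691 ]
200 173
scene [ 248  209  169   95 6554] 0.0784604124149062
((538.8488159179688, 38.151275634765625), (210.96104431152344, 539.7236938476562), 6.236876964569092)
[[ 404.67505  294.95657]
 [ 463.31018 -241.57266]
 [ 673.0226  -218.65402]
 [ 614.38745  317.8752 ]]
ray ((529.3333129882812, 28.248809814453125), (222.7718963623047, 548.5438842773438), 5.861659049987793)
dark 107
[[ 0.50827042 -0.08717306  0.08567866]
 [ 0.54796015 -0.08115792  0.09483864]
 [ 0.59225623 -0.07492142  0.10150764]]
95 355.05263157894734 257.1578947368421
[ 0.55460594 -0.08098301  0.10058607]
228 189
```

View pics/topcrop.png

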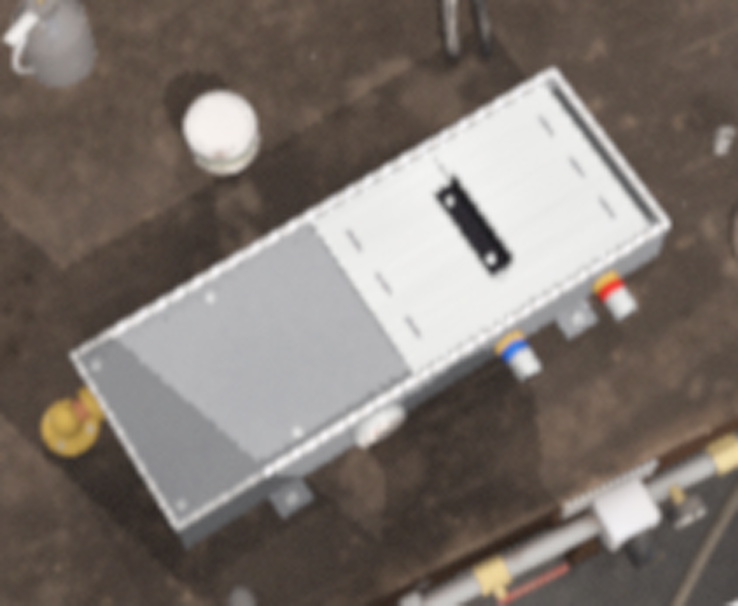

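View pics/scenecrop.png

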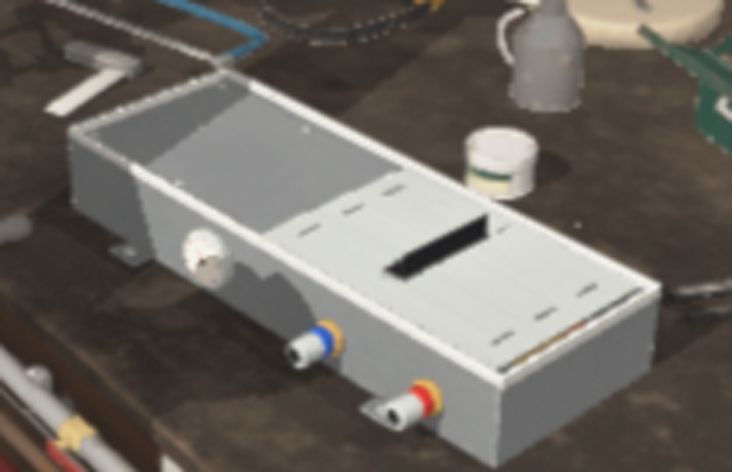

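The crops show a clean box outline, with guide corners in the top crop near (72,355), (553,68), (670,225) and (182,530). The pull's rib runs from about (450,180) to (500,268). I ray-cast these next.

Run:
```python
from h import *
def go(n,off,pts,z):
    c=pickle.load(open(n+"0.pkl","rb"))
    return np.array([ray(c,p[0]/3.5+off[0],p[1]/3.5+off[1],z)[:2]*1000 for p in pts])
t=go("top",(200,173),[(72,355),(553,68),(670,225),(182,530)],.083)
s=go("scene",(228,189),[(68,130),(225,68),(660,288),(500,382)],.083)
print(t.round(1),t.mean(0)); print(s.round(1),s.mean(0))
for q in(t,s):
    print(np.linalg.norm(q-np.roll(q,-1,0),axis=1), cv2.minAreaRect(q.astype(np.float32)))
print("pull top edge scene",go("scene",(228,189),[(388,268),(488,215)],.103))
print("pull top edge top",go("top",(200,173),[(455,178),(510,265)],.103))
```

```text
[[ 608.   311.5]
 [ 663.5 -213.7]
 [ 472.2 -232.7]
 [ 418.   289.2]] [540.43019997  38.55986168]
[[ 422.3  287.8]
 [ 610.9  310.6]
 [ 662.5 -218.6]
 [ 474.1 -237.1]] [542.43799997  35.68525963]
[528.12798787 192.17792465 524.69076738 191.34608636] ((540.1941528320312, 38.792877197265625), (192.1741485595703, 528.1280517578125), 6.028969764709473)
[189.96269398 531.70104415 189.23845397 527.4323734 ] ((542.3253784179688, 36.746490478515625), (189.91473388671875, 531.700927734375), 5.60575008392334)
pull top edge scene [[486.60580951 -91.42358005]
 [604.85313084 -76.72920757]]
pull top edge top [[597.4921913  -72.38990837]
 [498.89624729 -77.19757127]]
```

>>> {"op": "send_rows", "data": {"fingers": [0.45, 0.45, 0.45, 0.45, 0.45, 0.45, 0.45, 0.45, 0.45, 0.45], "dp": [[345, -695, 0], [345, -695, 0], [345, -695, 0], [345, -695, 0], [345, -695, 0], [345, -695, 0], [345, -695, 0], [345, -695, 0], [345, -695, 0], [345, -695, 0]], "turn": [[0, 0, -1.125], [0, 0, -1.125], [0, 0, -1.125], [0, 0, -1.125], [0, 0, -1.125], [0, 0, -1.125], [0, 0, -1.125], [0, 0, -1.125], [0, 0, -1.125], [0, 0, -1.125]]}}

```text
time_s: 0.93
position: [0.3959, 0.2132, 0.1959]
tcp_rot: [[-0.002, -0.098, 0.995], [0.0, 0.995, 0.098], [-1.0, 0.0, -0.002]]
force: [0.1, 0.5, 0.8]
opening: 0.464
```

>>> {"op": "send_rows", "data": {"fingers": [0.45, 0.45, 0.45, 0.45, 0.45, 0.45, 0.45, 0.45, 0.45, 0.45], "dp": [[160, -323, 0], [160, -323, 0], [160, -323, 0], [160, -323, 0], [160, -323, 0], [160, -323, 0], [160, -323, 0], [160, -323, 0], [160, -323, 0], [160, -323, 0]], "turn": [[0, 0, 0], [0, 0, 0], [0, 0, 0], [0, 0, 0], [0, 0, 0], [0, 0, 0], [0, 0, 0], [0, 0, 0], [0, 0, 0], [0, 0, 0]]}}

```text
time_s: 1.77
position: [0.5593, -0.1161, 0.1957]
tcp_rot: [[0.002, -0.093, 0.996], [-0.003, 0.996, 0.093], [-1.0, -0.004, 0.002]]
force: [0.9, 0.0, 0.3]
opening: 0.452
```

Run:
```python
from h import *
from rig import bot
s=bot.read_state();c=bot.capture("wrist");c["s"]=s
pickle.dump(c,open("w1.pkl","wb"));cv2.imwrite("pics/w1.png",c["img"])
print(s["position"],s["joint_positions"],c["mtx"],c["hand_eye"])
```

```text
[ 0.55934544 -0.11614491  0.19571951] [-22.85245384  26.0554882   90.11542667  -0.15454928  63.64714621
 -28.09692033] [[371.64829954   0.         315.93146503]
 [  0.         371.64829954 246.06726198]
 [  0.           0.           1.        ]] [[ 6.49432541e-04  2.98648027e-01 -9.54363104e-01 -1.88447049e-01]
 [ 2.80190320e-04  9.54363213e-01  2.98648252e-01  8.27908842e-02]
 [ 9.99999750e-01 -4.61355197e-04  5.36116240e-04  2.59228412e-04]
 [ 0.00000000e+00  0.00000000e+00  0.00000000e+00  1.00000000e+00]]
```

View pics/w1.png

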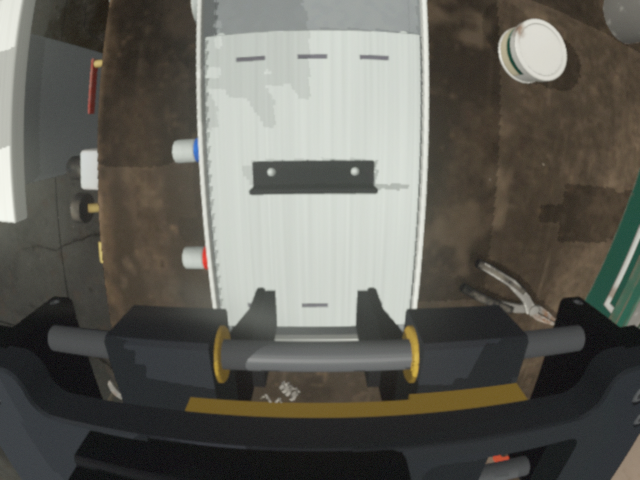

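The wrist view shows the rib between (252,190) and (376,190), and the guides at about x=205 to 210 and 423 to 427. The fingertips are centred on the cover.

```bash
cat >> h.py <<'E'
def wray(c,u,v,z):
    K=c["mtx"];s=c["s"];a=(u-K[0,2])/K[0,0];b=(v-K[1,2])/K[1,1];r=np.hypot(a,b)
    d=np.array([a/r*np.sin(r),-b/r*np.sin(r),-np.cos(r)])
    H=np.array(c["hand_eye"]);R=np.array(s["tcp_rot"])
    o=R@H[:3,3]+s["position"];d=R@H[:3,:3]@d
    return o+d*(z-o[2])/d[2]
C=np.array([541,37.5]);A=np.deg2rad(5.8)
EX=np.array([np.cos(A),np.sin(A)]);EY=np.array([-np.sin(A),np.cos(A)])
def box(p): q=np.array(p)[:2]*1000-C;return np.array([q@EX,q@EY]).round(1)
def wor(x,y): return (C+x*EX+y*EY).round(1)
E
python3 - <<'E'
from h import *
c=pickle.load(open("w1.pkl","rb"))
print("tcp box",box(c["s"]["position"]))
for n,u,v,z in [("ribL",252,190,.103),("ribR",376,190,.103),("gF near",212,300,.083),("gF far",202,60,.083),("gR near",415,300,.083),("gR far",427,60,.083),("end",315,330,.083),("lidedge",315,32,.079)]:
    p=wray(c,u,v,z);print(n,p.round(4),box(p))
E
```

```text
tcp box [   2.7 -154.7]
ribL [ 0.5069 -0.0811  0.103 ] [ -45.9 -114.6]
ribR [ 0.6019 -0.0723  0.103 ] [  49.5 -115.4]
gF near [ 0.4701 -0.1888  0.083 ] [ -93.4 -217.9]
gF far [0.4534 0.0219 0.083 ] [-88.7  -6.6]
gR near [ 0.6563 -0.1713  0.083 ] [  93.6 -219.4]
gR far [0.6361 0.0388 0.083 ] [94.7 -8.3]
end [ 0.5675 -0.2097  0.083 ] [   1.4 -248.6]
lidedge [0.5433 0.0506 0.079 ] [ 3.6 12.8]
```

>>> {"op": "send_rows", "data": {"fingers": [0.45, 0.45, 0.45, 0.45, 0.45], "dp": [[-2, 0, -40], [-2, 0, -80], [-2, 0, -107], [-2, 0, -107], [-2, 0, -107]], "turn": [[0, 0, 0.005], [0, 0, 0.005], [0, 0, 0.005], [0, 0, 0.005], [0, 0, 0.005]]}}

```text
time_s: 2.23
position: [0.5532, -0.1111, 0.0872]
tcp_rot: [[-0.006, -0.1, 0.995], [0.002, 0.995, 0.1], [-1.0, 0.002, -0.006]]
force: [0.6, 0.1, 1.0]
opening: 0.448
```

>>> {"op": "send_rows", "data": {"fingers": [0.45, 0.45, 0.45, 0.45, 0.45, 0.45, 0.45, 0.45, 0.45, 0.45], "dp": [[-0.5, 6, 1], [-1, 12, 1], [-2, 20, 1], [-3, 30, 1], [-4, 42, 1], [-5.5, 56, 1], [-7, 70, 1], [-8.5, 85, 1], [-10, 100, 1], [-11.5, 115, 1]], "turn": [[0, 0, 0], [0, 0, 0], [0, 0, 0], [0, 0, 0], [0, 0, 0], [0, 0, 0], [0, 0, 0], [0, 0, 0], [0, 0, 0], [0, 0, 0]]}}

```text
time_s: 3.07
position: [0.5412, 0.0058, 0.0882]
tcp_rot: [[-0.006, -0.1, 0.995], [0.002, 0.995, 0.1], [-1.0, 0.003, -0.006]]
force: [-0.1, 0.1, 0.7]
opening: 0.453
```

Run:
```python
from h import *
from rig import bot
s=bot.read_state();c=bot.capture("wrist");c["s"]=s
pickle.dump(c,open("w2.pkl","wb"));cv2.imwrite("pics/w2.png",c["img"])
print(s["position"],box(s["position"]),s["force"])
```

```text
[0.54115461 0.00583756 0.08821055] [ -3.  -31.5] [-0.09949273  0.11587335  0.71253769]
```

View pics/w2.png

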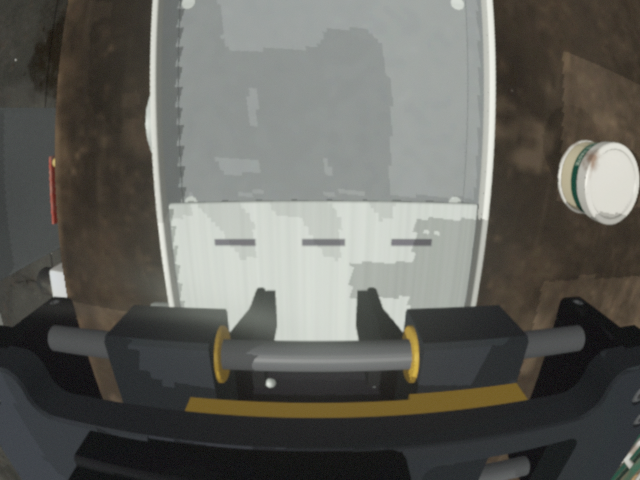

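Run:
```python
from h import *
c=pickle.load(open("w2.pkl","rb"))
for n,u,v,z in [("edge",320,202,.079),("slots",320,242,.079),("boltL",270,382,.083),("bolts2",375,386,.083),("tip",265,290,.09),("tip",320,300,.09)]:
    p=wray(c,u,v,z);print(n,p.round(4),box(p))
c=bot=None
from rig import bot
c=bot.capture("top");pickle.dump(c,open("top1.pkl","wb"));cv2.imwrite("pics/t1.png",c["img"])
c=bot.capture("scene");cv2.imwrite("pics/s1.png",cv2.resize(c["img"][180:350,220:440],None,fx=3.5,fy=3.5))
```

```text
edge [0.5388 0.0517 0.079 ] [-0.7 14.3]
slots [0.5412 0.0293 0.079 ] [-0.7 -8.2]
boltL [ 0.5185 -0.0677  0.083 ] [ -33.  -102.4]
bolts2 [ 0.5875 -0.0642  0.083 ] [  36.  -105.9]
tip [0.5134 0.0019 0.09  ] [-31.1 -32.7]
tip [ 0.5443 -0.0009  0.09  ] [ -0.6 -38.5]
```

View pics/s1.png

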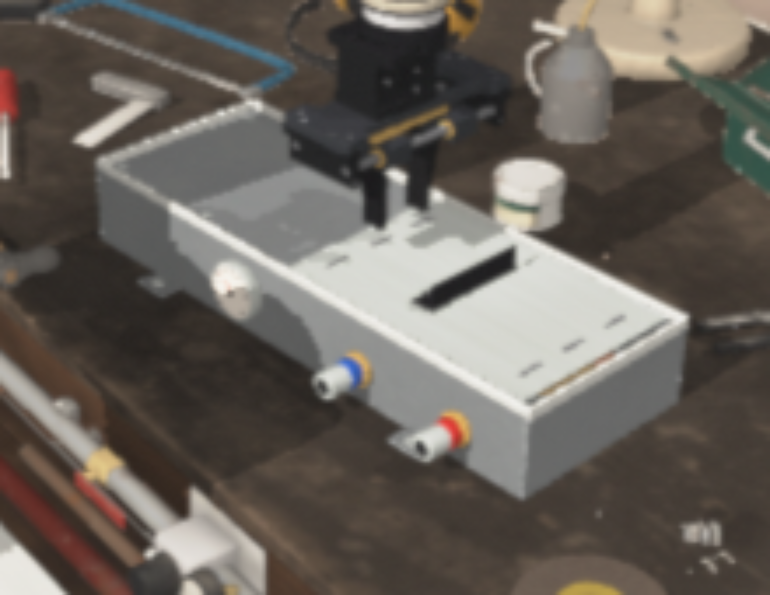

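Run:
```python
from h import *
c=pickle.load(open("w1.pkl","rb"))
for u,v in[(271,172),(355,172)]: print(box(wray(c,u,v,.083)))
c=pickle.load(open("top0.pkl","rb"))
for z in(.088,.12,.15):print(z,box(ray(pickle.load(open("scene0.pkl","rb")),220+375/3.5,180+225/3.5,z)))
a=c["img"][173:330,200:400];b=pickle.load(open("top1.pkl","rb"))["img"][173:330,200:400]
cv2.imwrite("pics/ab.png",cv2.resize(np.hstack([a,b]),None,fx=2,fy=2,interpolation=2))
from rig import bot
print(bot.read_state()["position"],bot.read_state()["time_s"])
```

```text
[ -33.1 -103.1]
[  35.1 -103.8]
0.088 [8.8 2. ]
0.12 [-30.5 -38. ]
0.15 [-67.3 -75.4]
[0.54110843 0.00563027 0.08817649] 3.2167
```

View pics/ab.png

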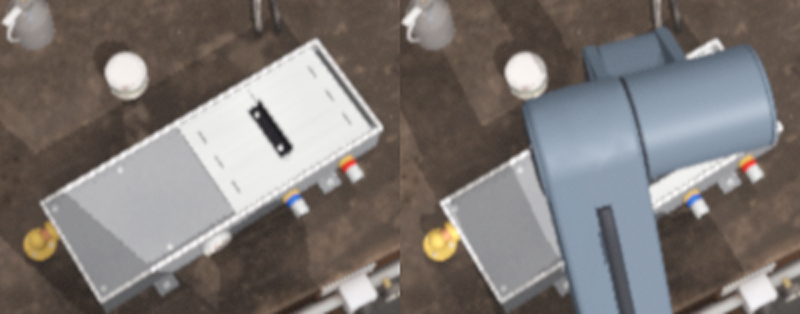

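The cover has not moved: the fingers passed above the rib although the TCP reads z=0.088. I measure the real fingertip height.

Run:
```python
from h import *
from rig import bot
s=bot.read_state();c=bot.capture("scene");P=world(c)
pickle.dump(c,open("scene2.pkl","wb"))
img=c["img"]
d=(img.max(2)<60)
m=d&(np.abs(P[...,0]-s["position"][0])<.07)&(np.abs(P[...,1]-s["position"][1])<.05)&(P[...,2]<.3)&(P[...,2]>.085)
q=P[m];print(m.sum(),np.percentile(q,[0,2,10,50],axis=0))
v,u=np.where(m);i=np.argsort(-v)[:12]
for k in i: print(u[k],v[k],P[v[k],u[k]].round(3),box(P[v[k],u[k]]))
cv2.imwrite("pics/s2.png",cv2.resize(img[205:260,295:365],None,fx=10,fy=10,interpolation=0))
```

```text
1197 [[ 0.47134143 -0.04258583  0.12002675]
 [ 0.48948692 -0.03784097  0.12898635]
 [ 0.49442809 -0.03136274  0.1549609 ]
 [ 0.51682377 -0.01399414  0.23988723]]
329 244 [ 0.516 -0.01   0.123] [-29.5 -44.5]
329 243 [ 0.517 -0.009  0.126] [-28.8 -43.7]
328 243 [ 0.517 -0.003  0.123] [-27.6 -38.4]
327 243 [0.518 0.001 0.121] [-26.8 -33.5]
329 242 [ 0.517 -0.009  0.129] [-29.1 -43.8]
328 242 [ 0.516 -0.005  0.128] [-29.3 -40. ]
327 242 [ 0.516 -0.001  0.126] [-28.8 -35.5]
325 242 [0.513 0.005 0.124] [-30.8 -29.3]
326 242 [0.514 0.001 0.126] [-30.5 -33.1]
327 241 [ 0.516 -0.001  0.129] [-28.7 -35.3]
329 241 [ 0.518 -0.007  0.131] [-27.  -41.6]
328 241 [ 0.517 -0.004  0.13 ] [-28.3 -39. ]
```

View pics/s2.png

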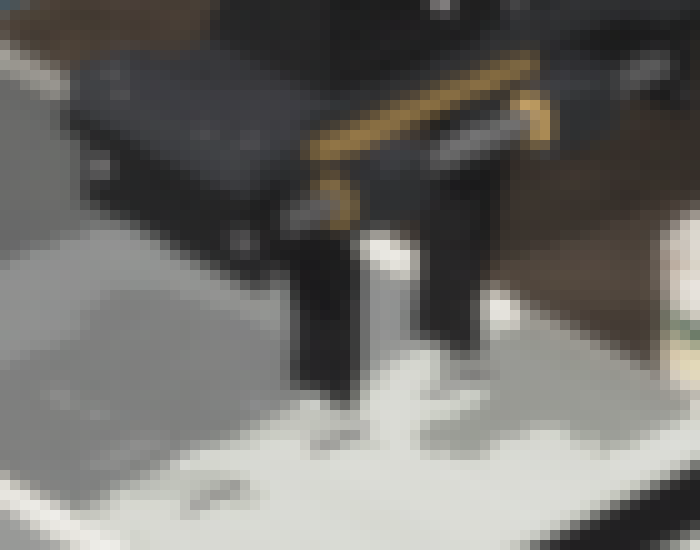

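Run:
```python
from h import *
c=pickle.load(open("w2.pkl","rb"));K=c["mtx"];H=np.array(c["hand_eye"])
Z=c["z_map"]
def tool(u,v):
    a=(u-K[0,2])/K[0,0];b=(v-K[1,2])/K[1,1];r=np.hypot(a,b)
    d=np.array([a/r*np.sin(r),-b/r*np.sin(r),-np.cos(r)]);d=d/-d[2]*Z[v,u]
    return (H@np.r_[d,1])[:3]
R=c["s"]["tcp_rot"];p=c["s"]["position"]
for u,v in[(265,292),(265,297),(365,292),(265,310),(320,320),(320,250),(320,150),(100,120)]:
    t=tool(u,v);print(u,v,Z[v,u],"tool mm",(t*1000).round(1),"world",(R@t+p).round(4))
c=pickle.load(open("scene0.pkl","rb"));P=world(c)
m=(np.abs(P[...,0]-.21)<.08)&(np.abs(P[...,1]-.588)<.08)&(P[...,2]>.12)&(P[...,2]<.5)
q=P[m];print(m.sum(),np.percentile(q,[0,1,5],axis=0))
from rig import bot;print(bot.read_state()["force"])
```

```text
265 292 0.17411493 tool mm [-28.8  10.  -24. ] world [0.5165 0.0133 0.1172]
265 297 0.16918524 tool mm [-34.    9.8 -23.3] world [0.5172 0.0132 0.1224]
365 292 0.17474905 tool mm [-28.2   9.8  23.5] world [0.5637 0.0179 0.1163]
265 310 0.15728019 tool mm [-46.6   9.6 -21.7] world [0.5189 0.0131 0.1349]
320 320 0.22024624 tool mm [  8.5 -25.4   2.6] world [ 0.5462 -0.0191  0.0796]
320 250 0.20860451 tool mm [10.  18.4  2.4] world [0.5417 0.0244 0.0783]
320 150 0.19741374 tool mm [15.5 73.7  2.3] world [0.536  0.0794 0.0729]
100 120 0.2593406 tool mm [  90.1  104.7 -178.4] world [ 0.3526  0.0924 -0.0005]
1789 [[0.14696405 0.50809849 0.22205954]
 [0.15179157 0.50915987 0.23056796]
 [0.16477651 0.5147036  0.26129156]]
[-0.70954131 -0.4809064   0.21136202]
```

Both cameras put the real fingertips about 28 to 32 mm behind the reported TCP, so the fingers are shorter than stated. I check the gripper body's height before going lower.

Run:
```python
from h import *
c=pickle.load(open("scene2.pkl","rb"));P=world(c)
p=np.array([.5411,.0056,.0882])
q=P.reshape(-1,3);q=q[~np.isnan(q[:,0])]
b=np.array([ (q[:,:2]*1000-p[:2]*1000)@EX,(q[:,:2]*1000-p[:2]*1000)@EY,q[:,2]*1000]).T
g=b[(abs(b[:,0])<130)&(abs(b[:,1])<60)&(b[:,2]>112)&(b[:,2]<320)]
for lo in range(-120,120,15):
    k=g[(g[:,0]>=lo)&(g[:,0]<lo+15)]
    if len(k)>5: print(lo,len(k),"zmin",np.percentile(k[:,2],[0,3,10]).round(0),"y",np.percentile(k[:,1],[2,98]).round(0))
```

```text
-105 53 zmin [212. 213. 214.] y [-39.  29.]
-90 276 zmin [184. 187. 190.] y [-40.  33.]
-75 81 zmin [197. 201. 205.] y [-40.  31.]
-60 282 zmin [184. 196. 204.] y [-40.  24.]
-45 319 zmin [149. 164. 197.] y [-40.  27.]
-30 363 zmin [113. 121. 132.] y [-39.  26.]
-15 177 zmin [124. 202. 218.] y [-39. -10.]
0 141 zmin [196. 199. 212.] y [-40. -20.]
15 230 zmin [114. 120. 129.] y [-39.   8.]
30 103 zmin [115. 127. 154.] y [-42.   6.]
45 44 zmin [190. 191. 195.] y [-42. -16.]
60 80 zmin [197. 199. 202.] y [-40.  22.]
75 160 zmin [184. 189. 194.] y [-40.  32.]
90 36 zmin [201. 208. 215.] y [-38.  35.]
```

>>> {"op": "send_rows", "data": {"fingers": [0.45, 0.45, 0.45, 0.45, 0.45, 0.45, 0.45, 0.45], "dp": [[0, 0, 20], [4, -30, 20], [8, -60, 20], [12, -90, 20], [15, -120, 20], [15, -120, 20], [15, -120, 20], [15, -120, 20]], "turn": [[0, 0, 0], [0, 0, 0], [0, 0, 0], [0, 0, 0], [0, 0, 0], [0, 0, 0], [0, 0, 0], [0, 0, 0]]}}

```text
time_s: 3.93
position: [0.556, -0.1154, 0.108]
tcp_rot: [[-0.007, -0.1, 0.995], [0.002, 0.995, 0.1], [-1.0, 0.003, -0.007]]
force: [-0.6, 0.3, 0.6]
opening: 0.453
```

Run:
```python
from h import *
from rig import bot
print(box(bot.read_state()["position"]),bot.read_state()["position"])
```

```text
[  -0.5 -153.7] [ 0.55599944 -0.11543306  0.10798902]
```

Now I go down to TCP z=0.060, which puts the tips at about 0.089, watching the force.

>>> {"op": "send_rows", "data": {"fingers": [0.45, 0.45, 0.45, 0.45, 0.45, 0.45], "dp": [[0, 0, -15], [0, 0, -30], [0, 0, -40], [0, 0, -48], [0, 0, -48], [0, 0, -48]], "turn": [[0, 0.005, 0], [0, 0.005, 0], [0, 0.005, 0], [0, 0.005, 0], [0, 0.005, 0], [0, 0.005, 0]]}}

```text
time_s: 4.43
position: [0.5557, -0.1148, 0.0596]
tcp_rot: [[-0.013, -0.101, 0.995], [0.003, 0.995, 0.101], [-1.0, 0.004, -0.013]]
force: [0.3, -0.3, 0.5]
opening: 0.454
```

Run:
```python
from h import *
from rig import bot
s=bot.read_state();c=bot.capture("scene");P=world(c)
print(s["position"],s["force"],box(s["position"]))
p=s["position"];q=P.reshape(-1,3);q=q[~np.isnan(q[:,0])]
im=c["img"].reshape(-1,3)[~np.isnan(P.reshape(-1,3)[:,0])]
d=q-p
m=(im.max(1)<60)&(np.hypot(d[:,0],d[:,1])<.055)&(q[:,2]<.2)&(d[:,1]<.02)
print(np.percentile(q[m,2],[0,2,5,10]))
cv2.imwrite("pics/s3.png",cv2.resize(c["img"][180:320,260:420],None,fx=4.5,fy=4.5,interpolation=2))
```

```text
[ 0.55568949 -0.11475861  0.05964553] [ 0.34371448 -0.27776467  0.51226804] [  -0.8 -153. ]
[-0.64019006 -0.63535369 -0.62961692  0.09483207]
```

View pics/s3.png

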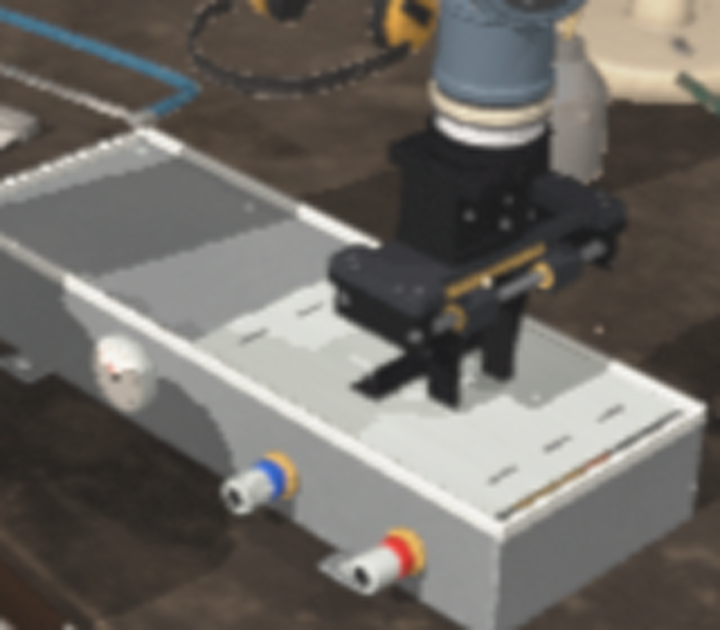

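>>> {"op": "send_rows", "data": {"fingers": [0.45, 0.45, 0.45, 0.45, 0.45, 0.45, 0.45, 0.45, 0.45, 0.45], "dp": [[-0.5, 6, 0], [-1, 12, 0], [-2, 18, 0], [-2.5, 24, 0], [-3, 30, 0], [-3.5, 36, 0], [-4.5, 43, 0], [-5, 50, 0], [-6, 57, 0], [-6.5, 64, 0]], "turn": [[0, -0.01, 0], [0, -0.01, 0], [0, -0.01, 0], [0, -0.01, 0], [0, -0.01, 0], [0, -0.01, 0], [0, -0.01, 0], [0, -0.01, 0], [0, -0.01, 0], [0, -0.01, 0]]}}

```text
time_s: 5.32
position: [0.5504, -0.0512, 0.0606]
tcp_rot: [[-0.0, -0.101, 0.995], [0.001, 0.995, 0.101], [-1.0, 0.001, 0.0]]
force: [-0.0, -5.0, 2.1]
opening: 0.445
```

Run:
```python
from h import *
from rig import bot
s=bot.read_state();c=bot.capture("scene")
print(s["position"],s["force"],box(s["position"]))
cv2.imwrite("pics/s4.png",cv2.resize(c["img"][180:320,260:420],None,fx=4.5,fy=4.5,interpolation=2))
```

```text
[ 0.55042472 -0.05117677  0.06061777] [-0.00731155 -4.96780373  2.13053461] [  0.4 -89.2]
```

View pics/s4.png

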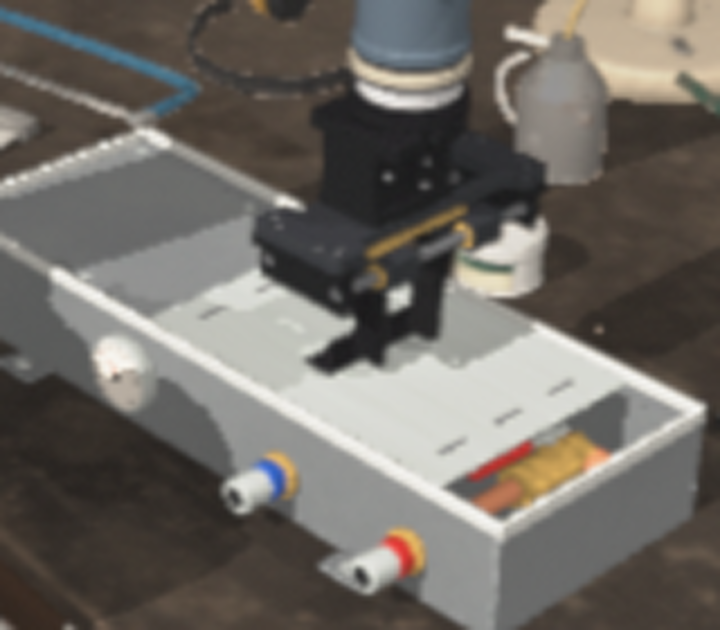

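The cover slides at about 5 N, and the red handle shows as the right-hand valve. I keep pushing.

>>> {"op": "send_rows", "data": {"fingers": [0.45, 0.45, 0.45, 0.45, 0.45, 0.45, 0.45, 0.45, 0.45, 0.45], "dp": [[-1, 10, 0], [-2.5, 24, 0], [-4, 39, 0], [-5.5, 54, 0], [-7, 69, 0], [-8.5, 84, 0], [-10, 99, 0], [-11.5, 114, 0], [-13, 127, 0], [-14, 138, 0]], "turn": [[0, 0, 0], [0, 0, 0], [0, 0, 0], [0, 0, 0], [0, 0, 0], [0, 0, 0], [0, 0, 0], [0, 0, 0], [0, 0, 0], [0, 0, 0]]}}

```text
time_s: 6.2
position: [0.5353, 0.0897, 0.0606]
tcp_rot: [[-0.002, -0.102, 0.995], [0.002, 0.995, 0.102], [-1.0, 0.002, -0.001]]
force: [1.0, -5.0, 2.5]
opening: 0.45
```

Run:
```python
from h import *
from rig import bot
s=bot.read_state()
print(s["position"],s["force"],box(s["position"]))
```

```text
[0.5352506  0.08969155 0.06055212] [ 1.01807891 -5.00638748  2.49213109] [-0.4 52.5]
```

>>> {"op": "send_rows", "data": {"fingers": [0.45, 0.45, 0.45, 0.45, 0.45, 0.45, 0.45, 0.45, 0.45, 0.45], "dp": [[-0.5, 6, 0], [-1, 14, 0], [-2, 22, 0], [-3, 30, 0], [-4, 38, 0], [-4.5, 45, 0], [-5, 50, 0], [-5.5, 53, 0], [-5.5, 55, 0], [-5.5, 55, 0]], "turn": [[0, 0, 0], [0, 0, 0], [0, 0, 0], [0, 0, 0], [0, 0, 0], [0, 0, 0], [0, 0, 0], [0, 0, 0], [0, 0, 0], [0, 0, 0]]}}

```text
time_s: 7.03
position: [0.5293, 0.1451, 0.0605]
tcp_rot: [[-0.002, -0.102, 0.995], [0.002, 0.995, 0.102], [-1.0, 0.003, -0.002]]
force: [-0.4, -3.3, 2.5]
opening: 0.448
```

>>> {"op": "send_rows", "data": {"fingers": [0.45, 0.45, 0.45, 0.45], "dp": [[-0.2, 2, 0], [-0.4, 4, 0], [-0.6, 6, 0], [-0.6, 6, 0]], "turn": [[0, 0, 0], [0, 0, 0], [0, 0, 0], [0, 0, 0]]}}

```text
time_s: 7.37
position: [0.5286, 0.151, 0.0605]
tcp_rot: [[-0.003, -0.102, 0.995], [0.002, 0.995, 0.102], [-1.0, 0.003, -0.002]]
force: [0.9, -2.8, 2.9]
opening: 0.451
```

Run:
```python
from h import *
from rig import bot
s=bot.read_state()
print(s["position"],s["force"],box(s["position"]))
```

```text
[0.52864786 0.15100935 0.06051897] [ 0.88749196 -2.76512534  2.89399783] [ -0.8 114.2]
```

>>> {"op": "send_rows", "data": {"fingers": [0.45, 0.45, 0.45, 0.45], "dp": [[-0.1, 1, 0], [-0.2, 2, 0], [-0.3, 3, 0], [-0.3, 3, 0]], "turn": [[0, 0, 0], [0, 0, 0], [0, 0, 0], [0, 0, 0]]}}

```text
time_s: 7.7
position: [0.5284, 0.1537, 0.0605]
tcp_rot: [[-0.003, -0.102, 0.995], [0.002, 0.995, 0.102], [-1.0, 0.002, -0.002]]
force: [1.1, -3.6, 2.2]
opening: 0.448
```

>>> {"op": "send_rows", "data": {"fingers": [0.45, 0.45, 0.45, 0.45], "dp": [[-0.1, 1, 0], [-0.2, 2, 0], [-0.3, 3, 0], [-0.3, 3, 0]], "turn": [[0, 0, 0], [0, 0, 0], [0, 0, 0], [0, 0, 0]]}}

```text
time_s: 8.03
position: [0.5282, 0.1551, 0.0605]
tcp_rot: [[-0.003, -0.102, 0.995], [-0.0, 0.995, 0.102], [-1.0, -0.0, -0.003]]
force: [0.7, -9.3, 2.6]
opening: 0.453
```

>>> {"op": "send_rows", "data": {"fingers": [0.45, 0.45, 0.45, 0.45], "dp": [[-0.2, 2, 0], [-0.3, 3, 0], [-0.3, 3, 0], [-0.3, 3, 0]], "turn": [[0, 0, 0], [0, 0, 0], [0, 0, 0], [0, 0, 0]]}}

```text
time_s: 8.37
position: [0.5282, 0.1551, 0.0606]
tcp_rot: [[-0.003, -0.103, 0.995], [-0.005, 0.995, 0.103], [-1.0, -0.004, -0.003]]
force: [0.8, -14.0, 3.0]
opening: 0.452
```

The cover is at its stop: 14 N with no further motion. I back off, rise, and view the valves.

>>> {"op": "send_rows", "data": {"fingers": [0.45, 0.45, 0.45, 0.0, 0.0, 0.0, 0.0, 0.0, 0.0, 0.0], "dp": [[1, -8, 0], [2, -20, 0], [3, -30, 15], [5, -60, 50], [7, -100, 80], [9, -140, 80], [10, -180, 80], [12, -220, 80], [13, -260, 80], [14, -300, 80]], "turn": [[0, 0, 0], [0, 0, 0], [0, 0, 0], [0, 0, 0], [0, 0, 0], [0, 0, 0], [0, 0, 0], [0, 0, 0], [0, 0, 0], [0, 0, 0]]}}

```text
time_s: 9.2
position: [0.5416, -0.1439, 0.1404]
tcp_rot: [[-0.003, -0.103, 0.995], [-0.003, 0.995, 0.103], [-1.0, -0.002, -0.003]]
force: [0.5, -0.4, -0.6]
opening: 0.04
```

>>> {"op": "send_rows", "data": {"fingers": [0.0, 0.0, 0.0, 0.0], "dp": [[0, -30, 0], [0, -40, 0], [0, -40, 0], [0, -40, 0]], "turn": [[0, 0, 0], [0, 0, 0], [0, 0, 0], [0, 0, 0]]}}

```text
time_s: 9.53
position: [0.5409, -0.183, 0.1399]
tcp_rot: [[-0.004, -0.101, 0.995], [-0.0, 0.995, 0.101], [-1.0, 0.0, -0.004]]
force: [0.5, -0.1, 0.3]
opening: 0.005
```

Run:
```python
from h import *
from rig import bot
s=bot.read_state();c=bot.capture("wrist");c["s"]=s
pickle.dump(c,open("w3.pkl","wb"));cv2.imwrite("pics/w3.png",c["img"])
print(s["position"],s["force"],box(s["position"]))
c=bot.capture("scene");pickle.dump(c,open("scene5.pkl","wb"))
cv2.imwrite("pics/s5.png",cv2.resize(c["img"][180:330,240:420],None,fx=4.4,fy=4,interpolation=2))
```

```text
[ 0.54085085 -0.18302091  0.13988622] [ 0.54126094 -0.09495763  0.29025181] [ -22.4 -219.4]
```

View pics/w3.png

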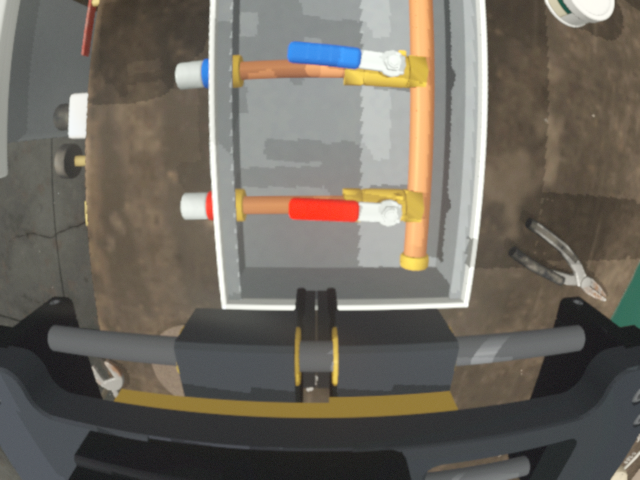

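View pics/s5.png

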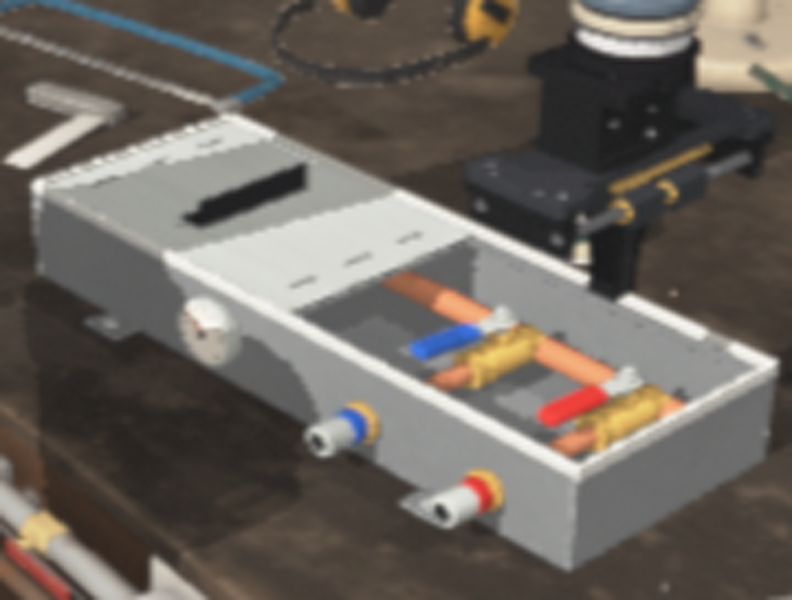

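The cover is fully left. The red sleeve spans (289 to 358, 209) with its pivot near (390,210). Blue is at (289 to 359, 54) and still open.

Run:
```python
from h import *
c=pickle.load(open("w3.pkl","rb"))
for n,u,v,z in [("r end",289,209,.0615),("r inner",358,209,.0615),("r piv",390,210,.067),("b end",289,53,.0615),("b inner",359,57,.0615),("b piv",392,63,.067),("r right edge",320,221,.0615),("r left",320,198,.067),
 ("cFR",222,306,.083),("cRR",469,304,.083),("frontg",212,100,.083),("rear",487,100,.083)]:
    p=wray(c,u,v,z);print(n,p.round(4),box(p))
print("nominal piv",wor(30,-196),wor(30,-86),"end",wor(-44,-196))
```

```text
r end [ 0.5182 -0.1574  0.0615] [ -42.4 -191.6]
r inner [ 0.5686 -0.1522  0.0615] [   8.3 -191.5]
r piv [ 0.5913 -0.1492  0.067 ] [  31.2 -190.8]
b end [ 0.5074 -0.044   0.0615] [-41.6 -77.7]
b inner [ 0.5568 -0.0417  0.0615] [  7.7 -80.4]
b piv [ 0.5797 -0.0437  0.067 ] [ 30.3 -84.7]
r right edge [ 0.5417 -0.1641  0.0615] [ -19.6 -200.7]
r left [ 0.5398 -0.146   0.067 ] [ -19.7 -182.5]
cFR [ 0.4745 -0.2314  0.083 ] [ -93.3 -260.8]
cRR [ 0.6636 -0.2118  0.083 ] [  96.7 -260.4]
frontg [ 0.4613 -0.0831  0.083 ] [ -91.5 -111.9]
rear [ 0.6471 -0.0595  0.083 ] [  95.8 -107.3]
nominal piv [ 590.7 -154.5] [579.5 -45. ] end [ 517.  -161.9]
```

>>> {"op": "send_rows", "data": {"fingers": [0, 0, 0, 0, 0, 0, 0], "dp": [[-2, -6, -10], [-2, -6, -35], [-2, -6, -60], [-2, -6, -80], [-2, -6, -90], [-2, -6, -90], [-2, -6, -90]], "turn": [[0, -0.003, 0], [0, -0.003, 0], [0, -0.003, 0], [0, -0.003, 0], [0, -0.003, 0], [0, -0.003, 0], [0, -0.003, 0]]}}

```text
time_s: 10.22
position: [0.5391, -0.1863, 0.0501]
tcp_rot: [[-0.002, -0.106, 0.994], [0.0, 0.994, 0.106], [-1.0, 0.0, -0.002]]
force: [-0.1, -0.3, 0.7]
opening: 0.002
```

Run:
```python
from h import *
from rig import bot
s=bot.read_state();c=bot.capture("wrist");c["s"]=s
pickle.dump(c,open("w4.pkl","wb"));cv2.imwrite("pics/w4.png",c["img"])
print(s["position"],s["force"],box(s["position"]))
K=c["mtx"];H=np.array(c["hand_eye"]);Z=c["z_map"]
R=s["tcp_rot"];p=s["position"]
def tool(u,v):
    a=(u-K[0,2])/K[0,0];b=(v-K[1,2])/K[1,1];r=np.hypot(a,b)
    d=np.array([a/r*np.sin(r),-b/r*np.sin(r),-np.cos(r)]);d=d/-d[2]*Z[v,u]
    return (H@np.r_[d,1])[:3]
for v in range(284,312,3):
  for u in(307,328):
    t=tool(u,v);w=R@t+p;print(u,v,(t*1000).round(1),w.round(4),box(w))
```

```text
[ 0.53905084 -0.18633312  0.05008518] [-0.11582773 -0.29593083  0.74578778] [ -24.6 -222.5]
307 284 [ 47.5 -18.5  -6. ] [ 0.5349 -0.2053  0.0026] [ -30.6 -241. ]
328 284 [ 45.6 -17.7   8.4] [ 0.5492 -0.203   0.0044] [ -16.2 -240.1]
307 287 [ 47.3 -20.7  -6. ] [ 0.5351 -0.2075  0.0028] [ -30.6 -243.2]
328 287 [ 46.9 -20.4   8.5] [ 0.5495 -0.2058  0.0032] [ -16.1 -242.9]
307 290 [ 46.4 -22.5  -6. ] [ 0.5353 -0.2094  0.0037] [ -30.6 -245. ]
328 290 [-29.3  11.4   5.8] [ 0.5437 -0.1744  0.0794] [ -18.7 -211. ]
307 293 [-29.    9.7  -4. ] [ 0.5341 -0.1771  0.0791] [ -28.6 -212.8]
328 293 [-32.6  11.4   5.7] [ 0.5436 -0.1744  0.0827] [ -18.8 -211.1]
307 296 [-32.1   9.6  -4. ] [ 0.5342 -0.1772  0.0822] [ -28.5 -212.9]
328 296 [-35.6  11.3   5.6] [ 0.5435 -0.1745  0.0857] [ -18.9 -211.2]
307 299 [-35.6   9.8  -3.9] [ 0.5342 -0.177   0.0857] [ -28.4 -212.7]
328 299 [-38.6  11.2   5.6] [ 0.5435 -0.1746  0.0887] [ -19.  -211.3]
307 302 [-38.5   9.6  -3.8] [ 0.5343 -0.1771  0.0886] [ -28.3 -212.9]
328 302 [-41.4  11.    5.5] [ 0.5434 -0.1748  0.0914] [ -19.1 -211.4]
307 305 [-42.9  10.3  -3.7] [ 0.5344 -0.1765  0.093 ] [ -28.2 -212.2]
328 305 [-46.   11.9   5.3] [ 0.5432 -0.174   0.0961] [ -19.2 -210.6]
307 308 [-43.7   9.3  -3.7] [ 0.5345 -0.1775  0.0938] [ -28.2 -213.2]
328 308 [-47.3  11.1   5.3] [ 0.5432 -0.1747  0.0974] [ -19.2 -211.4]
307 311 [-48.   10.   -3.6] [ 0.5345 -0.1767  0.0981] [ -28.1 -212.5]
328 311 [-49.   10.5   5.3] [ 0.5433 -0.1753  0.0991] [ -19.3 -211.9]
```

View pics/w4.png

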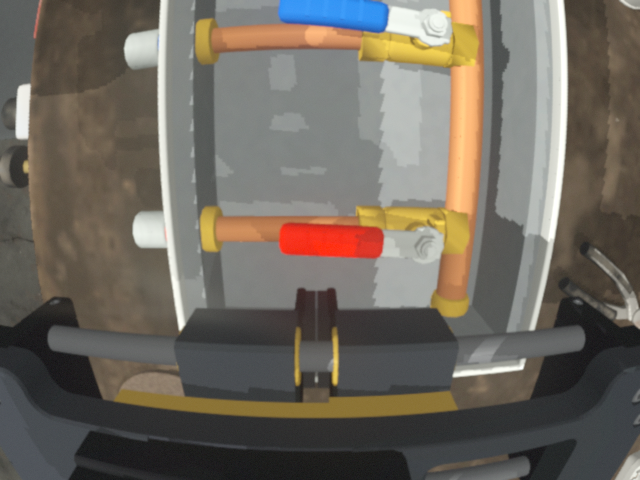

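The fingertips are confirmed 28 to 29 mm behind the TCP reading, now right of the red sleeve (280 to 383, 240). I descend another 24 mm to put the tips at about 0.054.

>>> {"op": "send_rows", "data": {"fingers": [0, 0, 0, 0, 0], "dp": [[0, -2, -8], [0, -2, -16], [0, -2, -24], [0, -2, -24], [0, -2, -24]], "turn": [[0, 0, 0], [0, 0, 0], [0, 0, 0], [0, 0, 0], [0, 0, 0]]}}

```text
time_s: 10.68
position: [0.5392, -0.1888, 0.0262]
tcp_rot: [[-0.001, -0.105, 0.994], [-0.0, 0.994, 0.105], [-1.0, -0.0, -0.001]]
force: [0.8, -0.4, 0.9]
opening: 0.0
```

Run:
```python
from h import *
from rig import bot
s=bot.read_state()
print(s["position"],s["force"],box(s["position"]))
p=s["position"]*1000
for t in range(0,96,8):
    th=np.deg2rad(t);d=np.array([-np.cos(th),np.sin(th)]);n=np.array([np.sin(th),np.cos(th)])
    r=55-5*t/90
    f=np.array([30,-196])+r*d-n*(8+15*np.sin(th)+9.5*np.cos(th))
    # footprint: move target 0
    print(t,f.round(1),(wor(*f)-p[:2]).round(1))
```

```text
[ 0.53917629 -0.18883438  0.0261915 ] [ 0.77733446 -0.36822954  0.90897923] [ -24.7 -225. ]
0 [ -25.  -213.5] [-1.5 11.4]
8 [ -26.7 -207.7] [-3.8 16.9]
16 [ -27.9 -201.5] [-5.6 23. ]
24 [ -28.3 -195. ] [-6.6 29.5]
32 [ -27.9 -188.2] [-6.9 36.3]
40 [ -26.4 -181.2] [-6.2 43.4]
48 [ -24.  -174.2] [-4.4 50.6]
56 [ -20.4 -167.4] [-1.5 57.7]
64 [ -15.6 -161. ] [ 2.5 64.5]
72 [  -9.7 -155.3] [ 7.8 70.8]
80 [  -2.8 -150.5] [14.2 76.3]
88 [   4.9 -146.7] [21.5 80.8]
```

>>> {"op": "send_rows", "data": {"fingers": [0, 0, 0, 0, 0, 0, 0, 0], "dp": [[-1, 6, 0], [-2, 12, 0], [-4, 17, 0], [-5.5, 23, 0], [-6.5, 29.5, 0], [-7, 36, 0], [-6, 43.5, 0], [-6, 43.5, 0]], "turn": [[0, 0, 0], [0, 0, 0], [0, 0, 0], [0, 0, 0], [0, 0, 0], [0, 0, 0], [0, 0, 0], [0, 0, 0]]}}

```text
time_s: 11.35
position: [0.5348, -0.1458, 0.027]
tcp_rot: [[0.002, -0.106, 0.994], [-0.003, 0.994, 0.106], [-1.0, -0.003, 0.002]]
force: [-0.1, -2.9, 0.4]
opening: 0.007
```

Run:
```python
from h import *
from rig import bot
s=bot.read_state();c=bot.capture("wrist");c["s"]=s
cv2.imwrite("pics/w5.png",c["img"])
print(s["position"],s["force"],box(s["position"]))
```

```text
[ 0.5347695  -0.14578047  0.02704778] [-0.06984162 -2.91243075  0.44481963] [ -24.7 -181.7]
```

View pics/w5.png

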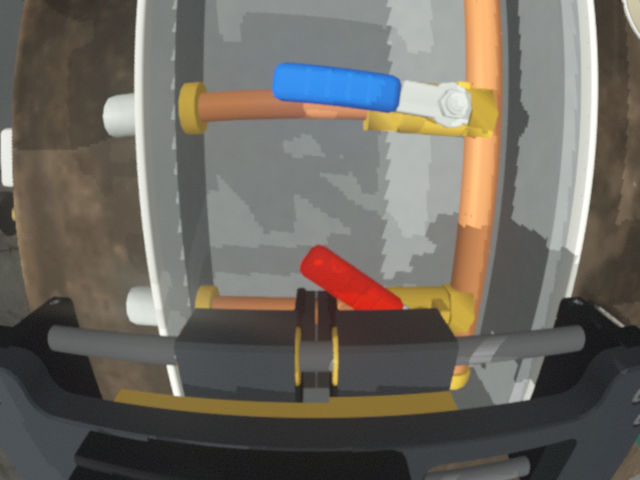

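The handle has swung to roughly 40° and the blue one is untouched. I continue the arc.

>>> {"op": "send_rows", "data": {"fingers": [0, 0, 0, 0, 0, 0, 0, 0, 0], "dp": [[0, 7, 0], [3, 14.5, 0], [7, 21.5, 0], [12, 27.5, 0], [18.5, 33, 0], [22, 35, 0], [25, 36, 0], [28, 37, 0], [28, 37, 0]], "turn": [[0, 0, 0], [0, 0, 0], [0, 0, 0], [0, 0, 0], [0, 0, 0], [0, 0, 0], [0, 0, 0], [0, 0, 0], [0, 0, 0]]}}

```text
time_s: 12.15
position: [0.5607, -0.1074, 0.0267]
tcp_rot: [[-0.003, -0.106, 0.994], [0.0, 0.994, 0.106], [-1.0, 0.0, -0.002]]
force: [-3.1, -0.6, 2.7]
opening: 0.002
```

>>> {"op": "send_rows", "data": {"fingers": [0, 0, 0, 0], "dp": [[1, 0, 0], [2, 0, 0], [3, 0, 0], [3, 0, 0]], "turn": [[0, 0, 0], [0, 0, 0], [0, 0, 0], [0, 0, 0]]}}

```text
time_s: 12.48
position: [0.5627, -0.1066, 0.0265]
tcp_rot: [[-0.005, -0.106, 0.994], [0.002, 0.994, 0.106], [-1.0, 0.002, -0.004]]
force: [-3.4, -0.2, 3.6]
opening: 0.009
```

Run:
```python
from h import *
from rig import bot
s=bot.read_state();c=bot.capture("wrist");c["s"]=s
cv2.imwrite("pics/w6.png",c["img"])
print(s["position"],s["force"],box(s["position"]))
```

```text
[ 0.56267162 -0.10657855  0.02646926] [-3.42128513 -0.24527776  3.59051751] [   7.  -145.5]
```

View pics/w6.png

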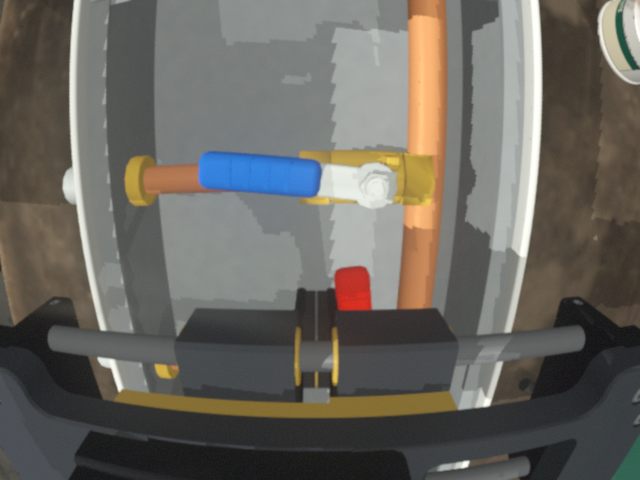

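>>> {"op": "send_rows", "data": {"fingers": [0, 0, 0, 0, 0], "dp": [[1, 0, 0], [2, 0, 0], [3, 0, 0], [4, 0, 0], [4, 0, 0]], "turn": [[0, 0, 0], [0, 0, 0], [0, 0, 0], [0, 0, 0], [0, 0, 0]]}}

```text
time_s: 12.95
position: [0.5661, -0.1058, 0.0262]
tcp_rot: [[-0.006, -0.106, 0.994], [0.003, 0.994, 0.106], [-1.0, 0.004, -0.006]]
force: [-5.0, 1.0, 3.4]
opening: 0.006
```

>>> {"op": "send_rows", "data": {"fingers": [0, 0, 0, 0], "dp": [[1, 0, 0], [2, 0, 0], [3, 0, 0], [3, 0, 0]], "turn": [[0, 0, 0], [0, 0, 0], [0, 0, 0], [0, 0, 0]]}}

```text
time_s: 13.28
position: [0.5687, -0.105, 0.0259]
tcp_rot: [[-0.007, -0.105, 0.994], [0.004, 0.994, 0.105], [-1.0, 0.005, -0.007]]
force: [-5.3, 2.4, 3.1]
opening: 0.008
```

>>> {"op": "send_rows", "data": {"fingers": [0, 0, 0, 0], "dp": [[1, 0, 0], [2, 0, 0], [3, 0, 0], [3, 0, 0]], "turn": [[0, 0, 0], [0, 0, 0], [0, 0, 0], [0, 0, 0]]}}

```text
time_s: 13.62
position: [0.5691, -0.1048, 0.0259]
tcp_rot: [[-0.013, -0.106, 0.994], [0.005, 0.994, 0.106], [-1.0, 0.006, -0.012]]
force: [-10.0, -0.2, 7.6]
opening: 0.008
```

Run:
```python
from h import *
from rig import bot
s=bot.read_state();c=bot.capture("wrist");c["s"]=s
cv2.imwrite("pics/w7.png",c["img"])
print(s["position"],s["force"],box(s["position"]))
```

```text
[ 0.56911534 -0.10481866  0.02585233] [-10.00162082  -0.22763613   7.64691971] [  13.6 -144.4]
```

View pics/w7.png

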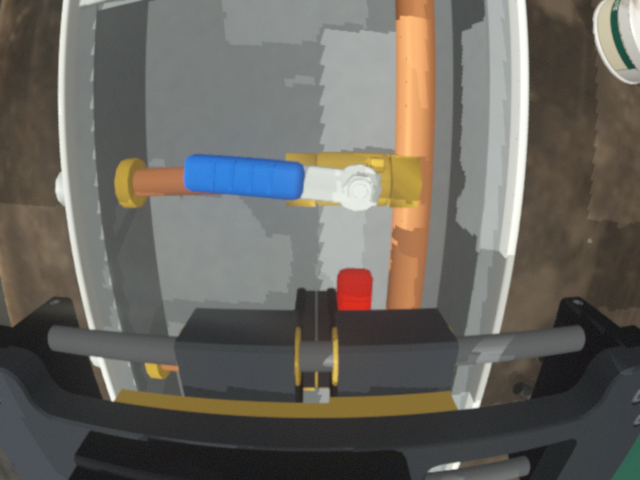

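>>> {"op": "send_rows", "data": {"fingers": [0, 0, 0, 0], "dp": [[2, 0, 0], [4, 0, 0], [4, 0, 0], [4, 0, 0]], "turn": [[0, 0.01, 0], [0, 0.01, 0], [0, 0.01, 0], [0, 0.01, 0]]}}

```text
time_s: 14.0
position: [0.5685, -0.1047, 0.0259]
tcp_rot: [[-0.033, -0.107, 0.994], [0.006, 0.994, 0.107], [-0.999, 0.009, -0.032]]
force: [-12.5, -2.2, 10.2]
opening: 0.003
```

The stop is met: 12 N with no further motion. I back off, rise and verify.

>>> {"op": "send_rows", "data": {"fingers": [0, 0, 0, 0, 0, 0, 0, 0, 0, 0], "dp": [[-8, 0, 0], [-18, 0, 0], [-22, 0, 10], [-22, 0, 40], [-22, 0, 80], [-25, -10, 120], [-28, -40, 130], [-28, -78, 130], [-28, -78, 130], [-28, -78, 130]], "turn": [[0, 0, 0], [0, -0.03, 0], [0, -0.03, 0], [0, -0.03, 0], [0, -0.03, 0], [0, -0.03, 0], [0, -0.03, 0], [0, -0.03, 0], [0, -0.03, 0], [0, -0.03, 0]]}}

```text
time_s: 14.83
position: [0.5425, -0.1854, 0.1574]
tcp_rot: [[0.003, -0.103, 0.995], [0.003, 0.995, 0.103], [-1.0, 0.003, 0.003]]
force: [0.3, 1.3, 0.6]
opening: 0.005
```

Run:
```python
from h import *
from rig import bot
s=bot.read_state();c=bot.capture("wrist");c["s"]=s
pickle.dump(c,open("w8.pkl","wb"));cv2.imwrite("pics/w8.png",c["img"])
print(s["position"],s["force"],box(s["position"]))
hsv=cv2.cvtColor(c["img"],cv2.COLOR_BGR2HSV)
for n,m in(("red",((hsv[...,0]<6)|(hsv[...,0]>174))&(hsv[...,1]>190)&(hsv[...,2]>120)),("blue",(abs(hsv[...,0].astype(int)-109)<10)&(hsv[...,1]>170))):
    m=m.astype(np.uint8);m[:, :230]=0;m[320:]=0
    nl,l,st,ce=cv2.connectedComponentsWithStats(m);k=1+np.argmax(st[1:,4]);print(n,st[k])
    v,u=np.where(l==k);w=np.array([box(wray(c,a,b,.065)) for a,b in zip(u,v)],np.float32)
    vx=cv2.fitLine(w,cv2.DIST_L2,0,.01,.01).ravel();print(vx,"angle of line deg",np.degrees(np.arctan2(vx[1],vx[0])),cv2.minAreaRect(w))
c=bot.capture("scene");cv2.imwrite("pics/s8.png",cv2.resize(c["img"][180:330,240:420],None,fx=4.4,fy=4,interpolation=2))
```

```text
[ 0.5425351  -0.18544171  0.15742398] [0.33561258 1.34595185 0.55110591] [ -21. -222.]
red [ 374  112   20   64 1043]
[ 4.0690944e-02  9.9917179e-01  3.1126558e+01 -1.4670575e+02] angle of line deg 87.66793 ((30.547607421875, -145.5492706298828), (48.73867416381836, 14.112757682800293), 89.72586059570312)
blue [ 288   45   67   24 1158]
[  0.99533737  -0.0964548  -17.202505   -79.463295  ] angle of line deg -5.535058 ((-17.242067337036133, -79.48613739013672), (14.187841415405273, 49.18647003173828), 84.49012756347656)
```

View pics/w8.png

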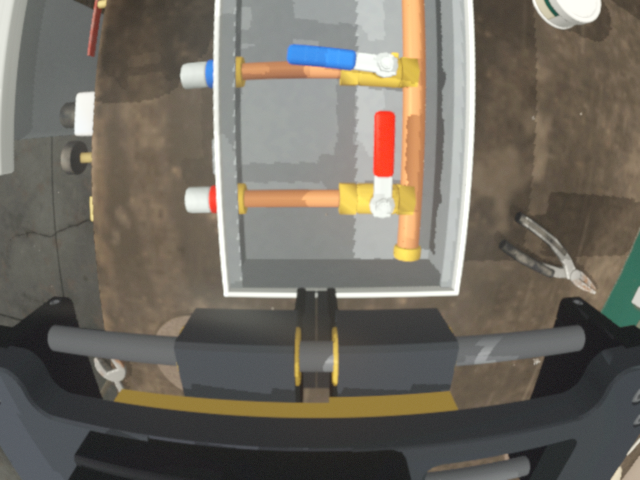

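View pics/s8.png

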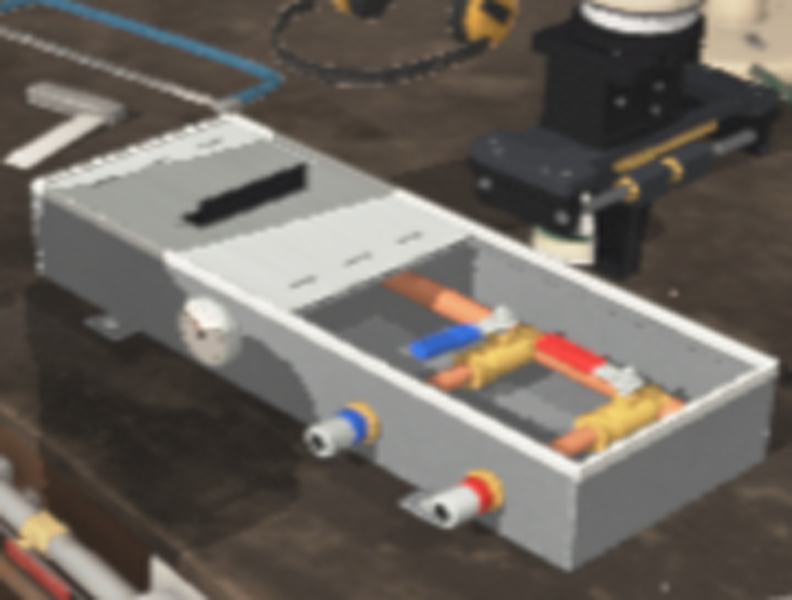

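```bash
python3 -c "
from rig import bot
print(bot.hand_in())"
```

```text
the job is handed in; nothing more can be done
None
```

I slid the air box cover left along its guides until it met its stop, and left it open. I then pushed the red valve handle a quarter turn clockwise to its shut stop and handed the job in at about 15 s of the 48 s allowed.

- **Cover:** it moved with about 3–5 N. At the stop the force rose to 14 N with no further motion, 0.3 mm from where I expected the stop. The last pictures show the right half fully uncovered.
- **Red valve:** the handle stopped moving at 12 N. The last wrist picture shows it pointing along the box's +y, with fits giving 90–92° in a box frame I know to within a degree or two.
- **Blue valve:** at about 5.5° from its pipe, the same before and after, so it was not disturbed.
- **Arm at hand-in:** clear of everything. I saw no contact with the tools or supplies, but I did not check each one separately.

**What disagreed:** the real fingertips sit about 29 mm behind the stated tool point, seen in both the scene and wrist cameras. Because of this my first push passed over the cover's pull without touching it. I measured the offset and lowered later moves to match.

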